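Clear the pot and touch open the blue cupboard lid

ROBOT

A 7-joint arm with a two-finger parallel gripper is mounted at the origin on the work surface. World frame = base frame: x ahead of the robot, y to its left, z up, the work surface at z = 0. Lengths are in m, angles in rad, forces in N, time in s.
With the tool pointing down it reaches from about 0.4 to 0.875 m from the base axis. Payload 19.3 kg.
Tool frame: the origin (TCP) lies on the centre line of the jaws, within the pads' length; the fingertips stand 25 mm ahead of it and the grasp point (between the pads) lies 6 mm ahead of it (tips_ahead is the distance from the TCP to the fingertips, in m); z points along the fingers, y is the direction in which the jaws open and shut (so a half turn about z gives the same grasp; the last joint's range is limited). The gripper opens to 85 mm and grips with 20 to 120 N. Pads are 22 mm wide; open, the fingers measure 114 mm over their backs; the gripper's body (76 mm by 85 mm) begins 54 mm behind the grasp point. The pads swing forward as they close: fully open they stand 13 mm farther back than shut.
Start: joints at [1.047, 0.521, -0.036, 1.599, 0.021, 1.021, -0.113], TCP at [0.274, -0.562, 0.256] pointing down, gripper open.
Joint ranges: [-2.91, 2.91], [-0.3, 2.13], [-1.5, 1.42], [0.17, 2.43], [-1.26, 4.41], [0.16, 1.93], [-2.52, 2.52]. Speed limits (rad/s): [1.89, 1.89, 2.39, 2.39, 3.01, 3.01, 3.01].

INTERFACE

Orientations are given as [roll, pitch, yaw] about the fixed x, y, z axes, in that order (R = Rz(yaw) Ry(pitch) Rx(roll)).
In Python, from workcell import observe, grab_frame, job_done, outline_of, tips_ahead gives the robot as it stands. The module is installed in compiled form; this text tells all that it offers.
- The arm moves only by the tool move_arm, never from a script. Its argument "motion" is a list of rows, each a list of 2 entries, a list of its own where there are three numbers: the shift along the world's x, y, z in mm, then the turn, a rotation vector about the world's x, y, z in rad. A call has 1 to 12 rows; each row is the pose to reach, as a shift and turn from the pose commanded when the call began; what a row does not reach only later rows make up. A row lasts 1/8 s, in which the tool goes at most 62.5 mm and 10.7 degrees, less where a joint would pass 70% of its speed; a pose out of reach is approached as far as the arm can. A call with a gripper value outside its range is refused whole. "jaw" is the finger opening in mm, from 0 to 85.4, set as the call begins (left out, the last holds). The fingers move at their own pace and stop on an object; "grip_force" is the grip in N (left out, the last holds). Time passes only in rows, so rows that repeat a pose let the fingers close. It gives the time, the measured TCP pose, the force and the opening at its end, in the units of the state.
- observe(): the state, without advancing time (a new reading comes with each control period).
- grab_frame(name): name is "scene" or "top"; returns a dict with "frame" (384x512x3 uint8, red, green, blue), "fx", "fy", "cx", "cy" (pixels), "T" (4x4, takes a point from camera to world coordinates). Camera axes: x right, y down, z forward; pixel columns grow to the right and rows downward; lengths in m; the calibration is good to about 2 mm. A picture is of the moment at which its call begins. There is no depth.
- job_done(): hands the job in, once; it reports no verdict.
Trained networks look in the newest picture that a camera, given by its name, has taken for a name from the list of things; names that differ only in an ending like _2 or _b are one class to them, and where a whole thing is asked for, a point or a joint stands for the part that bears it (a point fixed in the world has none). Each returns a list of dicts, best first, with "score" (0 to 1); they miss things now and then, are a little off and sometimes report something else, mostly with a low value. They report only what shows in the picture. A call takes as long as a camera call.
- outline_of(label, camera): "pixels" (384x512 bool, what is visible of it) and "pixel" ([column, row] in pixels, amid what is visible of it).
The state is a dict: "clock": time; "qpos": joint angles; "qd": joint speeds; "joint_efforts": joint torques, N m; "position": TCP position; "tool_rot": TCP orientation; "force": force on the tool from outside, world axes, zero at the start; "moment": the same for the moment, N m; "grip_width": finger opening in m.
Only numpy, scipy, OpenCV 4.12 (cv2) and the standard library are available. Lean on these libraries where they do the work, as an engineer would, in place of code of your own. Each camera call takes 0.05 s, during which the arm holds its last target.

TASK

The compartment marked by the blue tile has to be opened, but a clay pot is standing on its lid: without picking the pot up, push it sideways across onto the fixed deck in the middle of the low cabinet, until it stands upright and wholly clear of both lids. Then press down on the black dot near the front edge of the lid marked blue until its push-to-open catch lets go, and take the hand away so that the lid springs ajar and stays so. Leave the lid marked ochre shut, the pot on it in place, and everything else undisturbed.

Things in the scene. Friction and masses are not known exactly. Their poses are not given: they have to be found in the camera images.
- cabinet: low fixed wooden cabinet, 210 (x) x 450 (y) x 90 mm high, yaw within 0.3 rad; origin at the centre of its underside, x to the far side, y left. Top, in its y: right lid -210 to -87 mm, fixed deck -85 to 85 mm, left lid 87 to 210 mm, all from x = -105 (front) to 45 mm; behind, a fixed strip with two tiles and a jar. Lid tops stand 1 mm above deck and strip (90 mm).
- blue_tile: blue glazed tile, 34 x 54 x 6 mm, fixed on the strip behind the lid it marks, centred on that lid's width (cabinet y = +148 or -148 mm, x = 78 mm); origin at the centre of its underside. It may mark either lid.
- ochre_tile: ochre (orange-brown) tile, same size, fixed behind the other lid.
- lid_left (a joint): left (+y) lid, grey, 148 deep x 123 wide x 10 mm, hinged at its far edge. Rad: 0 shut and latched; negative pushed in (stop -0.075, 9.5 mm at the dot); about 0.36 ajar (front edge 50 mm up). The catch lets go when it is pushed in about 5 mm at the dot (4.5 N before it yields, about 6 N in all there; more nearer the hinge); a spring then lifts the lid as the finger withdraws. It does not latch again.
- lid_right (a joint): right (-y) lid, grey, 148 deep x 123 wide x 10 mm, hinged at its far edge. Rad: 0 shut and latched; negative pushed in (stop -0.075, 9.5 mm at the dot); about 0.36 ajar (front edge 50 mm up). The catch lets go when it is pushed in about 5 mm at the dot (4.5 N before it yields, about 6 N in all there; more nearer the hinge); a spring then lifts the lid as the finger withdraws. It does not latch again.
- left_press (a point): the black dot (20 mm across) on the left lid: a point on the lid's top surface, 22 mm behind its front edge and mid-width; press straight down here
- right_press (a point): the same dot on the right lid
- pot_blue_center (a point): centre, half-way up (31 mm over its foot), of the pale clay pot that stands on the lid marked blue: round, open at the top, 62 mm high, body 64 mm across, with a foot flange 80 mm across and 8 mm high; 0.18 to 0.33 kg. Its z axis is its axis. It starts about mid-lid.
- pot_blue: the same pot, with its origin at the centre of its foot
- pot_ochre_center (a point): the same point of a like pot on the lid marked ochre; leave it there
- jar_center (a point): centre of a small green jar, 32 mm across, 42 mm high, on the strip behind the deck, mid-width; leave it
- banding_wheel: grey banding wheel (turntable on a stem), 170 mm across, 122 mm high, on the table to the left; origin at its foot
- bottle: yellow bottle, 52 mm across, 130 mm high, on the table to the right; origin at its foot
- brush: brush lying on the table at the near right; origin under its middle

How it is judged:
On the way, in this order (a step that is already met when the one before it is completed fails the run):
1. the pot from the blue lid stands upright on the middle deck, wholly clear of both lids, both lids still shut (y of pot_blue_center in the frame of cabinet between -0.046 and 0.046 m and x of pot_blue_center in the frame of cabinet between -0.105 and 0.075 m and z of pot_blue_center in the frame of cabinet between 0.115 and 0.127 m and angle between pot_blue_center's own z axis and vertical below 0.1 rad and value of joint lid_left between -0.03 and 0.03 rad and value of joint lid_right between -0.03 and 0.03 rad), for 0.2 s.
2. the lid marked blue has sprung ajar, the other is shut (((y of blue_tile in the frame of cabinet above 0 m and (value of joint lid_left above 0.28 rad and velocity of joint lid_left between -0.1 and 0.1 rad/s) and value of joint lid_right between -0.03 and 0.03 rad) or (not (y of blue_tile in the frame of cabinet above 0 m) and (value of joint lid_right above 0.28 rad and velocity of joint lid_right between -0.1 and 0.1 rad/s) and value of joint lid_left between -0.03 and 0.03 rad))), for 0.2 s.
At the end, for the whole second after the job is handed in: the lid marked blue stands ajar (over 0.28 rad) and at rest, the other lid is shut, and the pot from the blue lid stands still and upright (within 0.1 rad) on the fixed top of the cabinet with its centre within 46 mm of the cabinet's middle line, so clear of both lids (y of pot_blue_center in the frame of cabinet between -0.046 and 0.046 m and x of pot_blue_center in the frame of cabinet between -0.105 and 0.075 m and z of pot_blue_center in the frame of cabinet between 0.115 and 0.127 m and angle between pot_blue_center's own z axis and vertical below 0.1 rad and linear speed of pot_blue below 0.02 m/s and ((y of blue_tile in the frame of cabinet above 0 m and (value of joint lid_left above 0.28 rad and velocity of joint lid_left between -0.1 and 0.1 rad/s) and value of joint lid_right between -0.03 and 0.03 rad) or (not (y of blue_tile in the frame of cabinet above 0 m) and (value of joint lid_right above 0.28 rad and velocity of joint lid_right between -0.1 and 0.1 rad/s) and value of joint lid_left between -0.03 and 0.03 rad))); the robot touches nothing.
It fails at once if the pot is lifted off the surface it slides on (centre raised over 10 mm) or knocked over (z of pot_blue_center in the frame of cabinet above 0.132 m or angle between pot_blue_center's own z axis and vertical above 0.4 rad).
It fails at once if the lid marked ochre is opened ((y of blue_tile in the frame of cabinet above 0 m and value of joint lid_right above 0.08 rad) or (not (y of blue_tile in the frame of cabinet above 0 m) and value of joint lid_left above 0.08 rad)).
It fails at once if the other pot, the jar, wheel, bottle or brush is disturbed (moved over 20 mm) (distance of any of pot_ochre_center, jar_center, banding_wheel, bottle, brush from where it was at the start of the episode above 0.02 m).
It also fails if it takes over 42 s, if anything falls off the work surface, if the arm or the gripper's body presses on something with over 40 N, if the wrist force passes 120 N, or if a joint passes its speed limit or range.

## Working session

There is one attempt and no reset: what is moved stays moved. The work goes in short steps, Python scripts to look and compute and a tool call to move; the robot and the scene stay as the last step left them, time stands still between calls to the robot, and variables do not carry over. Pictures are saved under pics/ and viewed, and the job is handed in when it is done.

Besides the shell and the picture viewer there is one more tool, called after "Call:" in YAML: its name, and indented under it one key for each argument. move_arm: Moves the arm, as the interface text tells. Its arguments: {"type":"object","properties":{"motion":{"type":"array"},"jaw":{"type":"number"},"grip_force":{"type":"number"}},"required":["motion"]}

```bash
mkdir -p pics
cat > h.py <<'E'
import numpy as np, cv2
from workcell import observe, grab_frame, job_done, outline_of, tips_ahead
def px2w(f,u,v,z):
    T=np.array(f["T"]); d=T[:3,:3]@np.array([(u-f["cx"])/f["fx"],(v-f["cy"])/f["fy"],1.]); o=T[:3,3]
    return o+d*(z-o[2])/d[2]
def w2px(f,p):
    T=np.array(f["T"]); q=T[:3,:3].T@(np.array(p)-T[:3,3]); return f["fx"]*q[0]/q[2]+f["cx"], f["fy"]*q[1]/q[2]+f["cy"]
def save(f,n): cv2.imwrite(f"pics/{n}.png",np.array(f["frame"])[:,:,::-1])
E
python3 - <<'E'
from h import *
for n in("top","scene"):
    f=grab_frame(n); save(f,n+"0"); print(n,np.round(f["T"],3).tolist(),f["fx"],f["cx"],f["cy"])
    for l in ["cabinet","blue_tile","ochre_tile","lid_left","lid_right","left_press","right_press","pot_blue","pot_ochre_center","jar_center"]:
        for r in outline_of(l,n)[:2]: print(l,round(r["score"],2),np.round(r["pixel"],1),r["pixels"].sum())
s=observe(); print({k:np.round(v,3).tolist() for k,v in s.items()}); print(tips_ahead)
E
```

```text
top [[0.037, -0.978, 0.205, 0.223], [-0.999, -0.037, 0.007, 0.003], [0.001, -0.205, -0.979, 1.683], [0.0, 0.0, 0.0, 1.0]] 496.81960996658125 256.5854843431657 188.63985287839108
cabinet 0.88 [255.2 198.5] 7678
blue_tile 0.58 [203.6 180.7] 144
ochre_tile 0.63 [291.9 162.2] 165
lid_left 0.74 [216.3 204.6] 1184
lid_right 0.96 [294.5 186.2] 1179
left_press 0.62 [219.1 203.6] 1204
left_press 0.41 [301.5 184.1] 1236
right_press 0.82 [296.5 185.1] 1290
pot_blue 0.74 [207.9 213.8] 458
pot_ochre_center 0.67 [214.7 206.7] 1246
pot_ochre_center 0.66 [302.4 195.6] 465
jar_center 0.66 [249.6 172.1] 81
jar_center 0.29 [295.  182.8] 1190
scene [[0.016, 0.762, -0.647, 1.207], [1.0, -0.005, 0.019, -0.014], [0.011, -0.648, -0.762, 0.878], [0.0, 0.0, 0.0, 1.0]] 394.9954875744334 253.46175819023742 192.4647902765077
cabinet 0.95 [257.6 211.9] 11874
blue_tile 0.8 [323.8 204.1] 270
ochre_tile 0.71 [208.8 230.4] 300
ochre_tile 0.71 [256.1 212.5] 11630
lid_left 0.55 [301.4 184.7] 1167
lid_right 0.59 [201.8 203. ] 1278
left_press 0.89 [303.5 183.3] 1027
right_press 0.66 [200.2 207.3] 1325
right_press 0.6 [102.9 220.3] 740
pot_blue 0.67 [309.9 164.5] 824
pot_ochre_center 0.57 [201.2 188. ] 906
jar_center 0.62 [268. 213.] 212
jar_center 0.37 [301.7 183.9] 1120
{'clock': 1.1, 'qpos': [1.047, 0.521, -0.036, 1.6, 0.021, 1.021, -0.113], 'qd': [-0.001, -0.0, 0.0, -0.0, -0.001, 0.001, -0.0], 'joint_efforts': [0.001, -92.684, 1.979, -37.024, 0.018, 0.002, -0.0], 'position': [0.274, -0.562, 0.256], 'tool_rot': [-3.142, 0.0, 0.454], 'force': [0.635, -0.185, -0.81], 'moment': [0.024, -0.007, -0.005], 'grip_width': 0.085}
0.025
```

Run:
```python
import cv2
a=cv2.imread("pics/top0.png"); b=cv2.imread("pics/scene0.png")
cv2.imwrite("pics/top0c.png",cv2.resize(a[120:270,150:350],None,fx=4,fy=4,interpolation=cv2.INTER_CUBIC))
cv2.imwrite("pics/scene0c.png",cv2.resize(b[110:310,130:390],None,fx=3,fy=3,interpolation=cv2.INTER_CUBIC))
```

```text
(no output)
```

View pics/top0c.png

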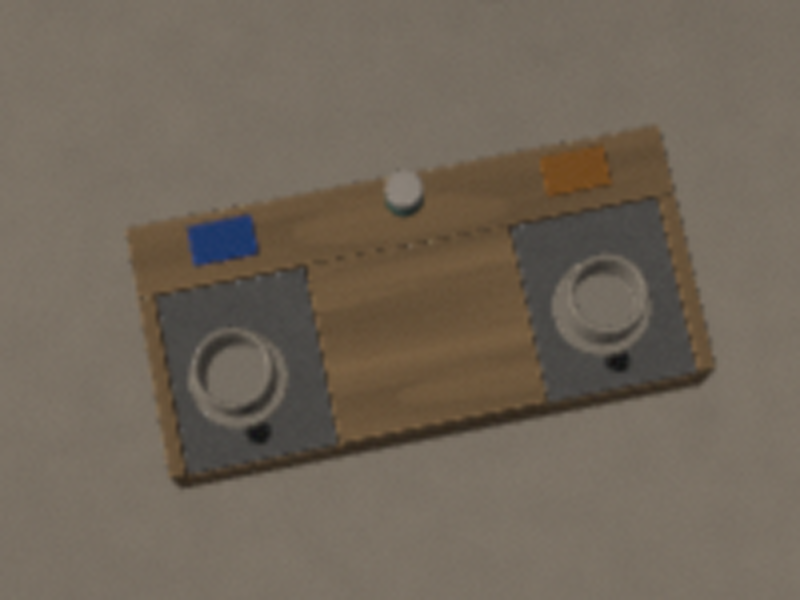

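View pics/scene0c.png

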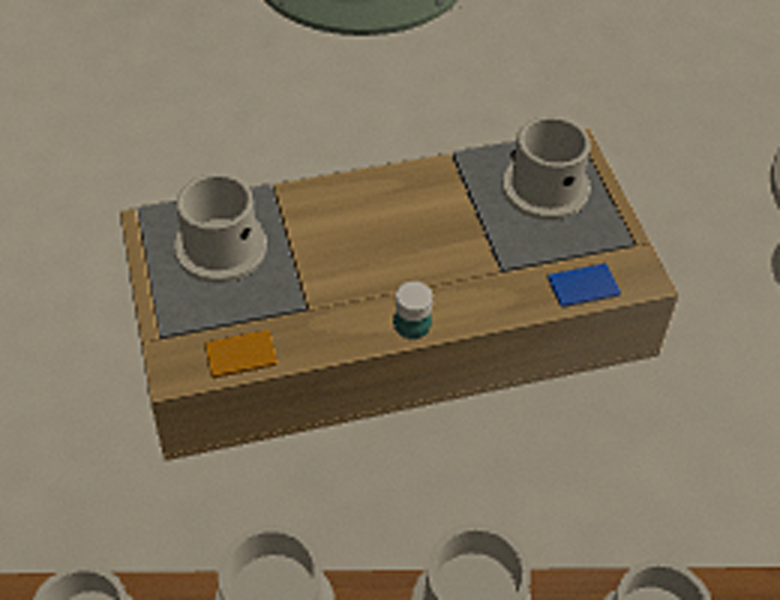

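View pics/top0.png

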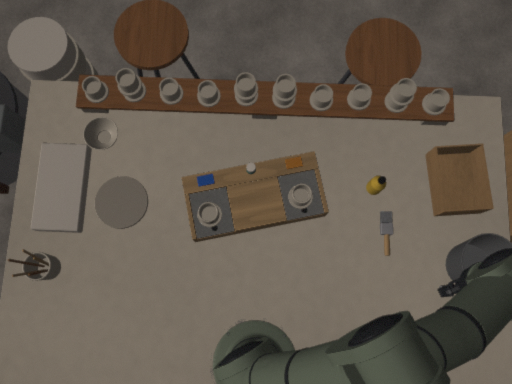

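```bash
cat > fit.py <<'E'
from h import *
from scipy.optimize import least_squares
ft=grab_frame("top"); fs=grab_frame("scene")
T=[((.105,.225,.09),(129,228)),((.105,-.225,.09),(658,126)),((-.105,.225,.09),(180,479)),((-.105,-.225,.09),(712,370)),((.045,.21,.09),(157,294)),((.045,.087,.091),(306,267)),((-.105,.087,.091),(337,443)),((.045,-.087,.091),(513,226)),((.045,-.21,.09),(660,198)),((-.105,-.087,.091),(545,403)),((.078,.148,.096),(224,240)),((.078,-.148,.096),(576,170))]
S=[((.105,.225,.09),(677,295)),((.105,-.225,.09),(150,400)),((.045,.087,.09),(502,270)),((.045,.21,.09),(635,244)),((.045,-.087,.09),(306,307)),((.045,-.21,.09),(160,336)),((-.105,-.087,.09),(274,187)),((-.105,.087,.09),(454,154)),((.078,.148,.096),(585,284)),((.078,-.148,.096),(241,352))]
def c2w(p,q):
    c,s=np.cos(p[2]),np.sin(p[2]); return np.array([p[0]+c*q[0]-s*q[1],p[1]+s*q[0]+c*q[1],q[2]])
def res(p,which):
    o=[]
    if 't' in which:
        for q,(u,v) in T: a=w2px(ft,c2w(p,q)); o+=[a[0]-(150+(u-1.5)/4),a[1]-(120+(v-1.5)/4)]
    if 's' in which:
        for q,(u,v) in S: a=w2px(fs,c2w(p,q)); o+=[a[0]-(130+(u-1)/3),a[1]-(110+(v-1)/3)]
    return o
for w in('t','s','ts'):
    r=least_squares(res,[.5,0,.17],args=(w,),loss='soft_l1'); print(w,np.round(r.x,4),np.sqrt(np.mean(np.array(res(r.x,w))**2)))
p=r.x; np.save("cab.npy",p)
def w2c(p,q):
    c,s=np.cos(p[2]),np.sin(p[2]); dx,dy=q[0]-p[0],q[1]-p[1]; return np.array([c*dx+s*dy,-s*dx+c*dy,q[2]])
# pot foot: fit circle outlines
def foot(f,lab):
    r=outline_of(lab,f)[0]; return r
for cam,f in(("top",ft),("scene",fs)):
  for lab in("pot_blue","pot_ochre_center"):
    for r in outline_of(lab,cam)[:2]:
        if r["pixels"].sum()>950: continue
        m=r["pixels"].astype(np.uint8); 
        # fit by silhouette of pot: project model
        def sil(c):
            im=np.zeros(m.shape,np.uint8)
            for (z0,z1,rad) in((.091,.099,.04),(.099,.153,.032)):
                pts=[]
                for z in(z0,z1):
                    for a in np.linspace(0,2*np.pi,40):
                        pts.append(w2px(f,[c[0]+rad*np.cos(a),c[1]+rad*np.sin(a),z]))
                h=cv2.convexHull((np.array(pts)*16).astype(np.int32).reshape(-1,1,2)); cv2.fillConvexPoly(im,h,1,shift=4)
            return im
        c0=px2w(f,*r["pixel"],.12)[:2]; best=None
        for st in(.008,.003,.001):
            cs=[c0+np.array([i,j])*st for i in range(-4,5) for j in range(-4,5)]
            sc=[(lambda a:(a&m).sum()/(a|m).sum())(sil(c)) for c in cs]
            c0=cs[int(np.argmax(sc))]
        print(cam,lab,"world",np.round(c0,4),"iou",round(max(sc),3),"cab",np.round(w2c(p,[*c0,.122]),4))
for n,q in(("left_press",(-.083,.1485,.091)),("right_press",(-.083,-.1485,.091)),("jar",(.078,0,.11))): print(n,np.round(c2w(p,q),4))
f=ft
for n,fr in(("bottle",None),("brush",None),("banding_wheel",None)):
    for r in outline_of(n,"top")[:1]: print(n,r["score"],np.round(px2w(ft,*r["pixel"],.05),3))
E
python3 fit.py
```

```text
t [0.5373 0.0206 0.2332] 0.7081580847007846
s [0.54  0.024 0.23 ] 0.6481809631100882
ts [0.5385 0.0226 0.2318] 0.8708239671619098
top pot_blue world [0.4636 0.164 ] iou 0.872 cab [-0.0404  0.1548  0.122 ]
top pot_ochre_center world [ 0.5348 -0.128 ] iou 0.97 cab [-0.0382 -0.1458  0.122 ]
scene pot_blue world [0.4671 0.1647] iou 0.897 cab [-0.0368  0.1547  0.122 ]
scene pot_blue world [ 0.6359 -0.1044] iou 0.254 cab [ 0.0657 -0.146   0.122 ]
scene pot_ochre_center world [ 0.5377 -0.1265] iou 0.963 cab [-0.035 -0.145  0.122]
left_press [0.4236 0.1481 0.091 ]
right_press [ 0.4918 -0.141   0.091 ]
jar [0.6144 0.0406 0.11  ]
bottle 0.81 [ 0.59  -0.386  0.05 ]
brush 0.73 [ 0.452 -0.415  0.05 ]
banding_wheel 0.98 [0.499 0.472 0.05 ]
```

```bash
cat > c.py <<'E'
from h import *
P=np.load("cab.npy")
def c2w(q,p=P):
    c,s=np.cos(p[2]),np.sin(p[2]); return np.array([p[0]+c*q[0]-s*q[1],p[1]+s*q[0]+c*q[1],q[2]])
def w2c(q,p=P):
    c,s=np.cos(p[2]),np.sin(p[2]); dx,dy=q[0]-p[0],q[1]-p[1]; return np.array([c*dx+s*dy,-s*dx+c*dy,q[2]])
E
python3 - <<'E'
from c import *
f=grab_frame("top")
for n,(u,v,z) in dict(rimb=(233,367,.153),rimo=(606,294,.153),dotL=(259,433,.091),dotR=(617,361,.091)).items():
    w=px2w(f,150+(u-1.5)/4,120+(v-1.5)/4,z); print(n,np.round(w,3),np.round(w2c(w),3))
f=grab_frame("scene")
for n,(u,v,z) in dict(rimb=(553,141,.153),rimo=(215,200,.153)).items():
    w=px2w(f,130+(u-1)/3,110+(v-1)/3,z); print(n,np.round(w,3),np.round(w2c(w),3))
p0=observe()["position"]
for y in(.215,.189,.034): print(y,np.round((c2w((-.038,y,.137))-p0)*1000))
E
```

```text
rimb [0.465 0.163 0.153] [-0.039  0.153  0.153]
rimo [ 0.534 -0.126  0.153] [-0.039 -0.144  0.153]
dotL [0.422 0.145 0.091] [-0.085  0.146  0.091]
dotR [ 0.491 -0.142  0.091] [-0.083 -0.149  0.091]
rimb [0.469 0.164 0.153] [-0.035  0.154  0.153]
rimo [ 0.538 -0.125  0.153] [-0.035 -0.144  0.153]
0.215 [ 178.  785. -119.]
0.189 [ 184.  760. -119.]
0.034 [ 220.  609. -119.]
```

Call:
move_arm:
  motion:
    - [[45,37,0],[0,0,0.084]]
    - [[88,74,0],[0,0,0.168]]
    - [[128,114,0],[0,0,0.252]]
    - [[163,157,0],[0,0,0.336]]
    - [[194,203,0],[0,0,0.42]]
    - [[219,251,0],[0,0,0.504]]
    - [[241,301,0],[0,0,0.588]]
    - [[256,352,0],[0,0,0.672]]
    - [[268,403,0],[0,0,0.756]]
    - [[276,455,0],[0,0,0.84]]
    - [[278,507,0],[0,0,0.924]]
    - [[276,558,0],[0,0,1.008]]
  jaw: 45

```text
clock: 3.15
position: [0.55, -0.002, 0.2564]
tool_rot: [3.141, -0.0, 1.465]
force: [1.6, 0.5, 0.6]
grip_width: 0.0449
```

Call:
move_arm:
  motion:
    - [[-10,50,0],[0,0,0.085]]
    - [[-25,100,0],[0,0,0.17]]
    - [[-45,150,0],[0,0,0.255]]
    - [[-70,195,0],[0,0,0.341]]
    - [[-98,227,0],[0,0,0.341]]
    - [[-98,227,-40],[0,0,0.341]]
    - [[-98,227,-40],[0,0,0.341]]

```text
clock: 4.03
position: [0.4509, 0.2228, 0.2149]
tool_rot: [-3.138, 0.001, 1.804]
force: [-0.1, 0.1, -0.3]
grip_width: 0.045
```

Run:
```python
from c import *
s=observe(); print({k:np.round(s[k],4).tolist() for k in("clock","position","tool_rot","force","qpos","grip_width")}, w2c(s["position"]))
for n,b in(("scene",(230,60,400,260)),("top",(150,120,350,270))):
    f=grab_frame(n); a=np.array(f["frame"])[b[1]:b[3],b[0]:b[2],::-1]
    cv2.imwrite(f"pics/{n}1.png",cv2.resize(a,None,fx=3 if n=="scene" else 4,fy=3 if n=="scene" else 4,interpolation=cv2.INTER_CUBIC))
    # project tip corners
    R=cv2.Rodrigues(np.zeros(3))[0]
    from scipy.spatial.transform import Rotation as Ro
    R=Ro.from_euler("xyz",s["tool_rot"]).as_matrix()
    for t in((0,.0225,.025),(0,-.0225,.025)): print(n,np.round(np.array(w2px(f,s["position"]+R@np.array(t)))-b[:2],1)*(3 if n=="scene" else 4))
```

```text
{'clock': 4.025, 'position': [0.4509, 0.2228, 0.2149], 'tool_rot': [-3.1381, 0.0009, 1.8035], 'force': [-0.1429, 0.1252, -0.3117], 'qpos': [-0.1525, 0.4295, -0.5505, 1.9359, 0.291, 0.8586, -0.6229], 'grip_width': 0.045} [-0.03918658  0.21489589  0.21486118]
scene [332.7 261.3]
scene [312.9 226.8]
top [142.  344.8]
top [152. 402.]
```

View pics/scene1.png

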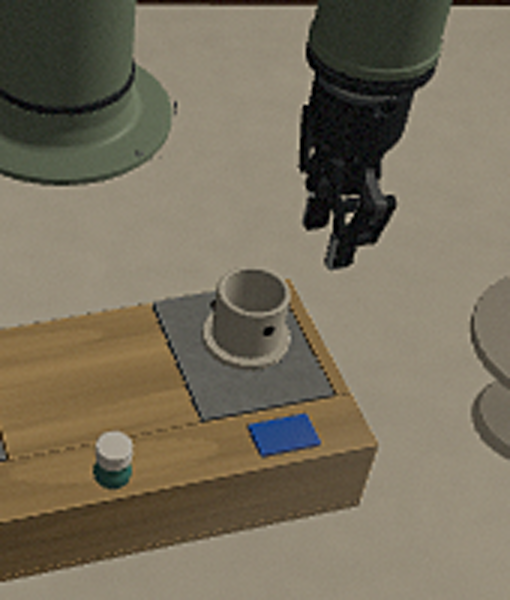

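View pics/top1.png

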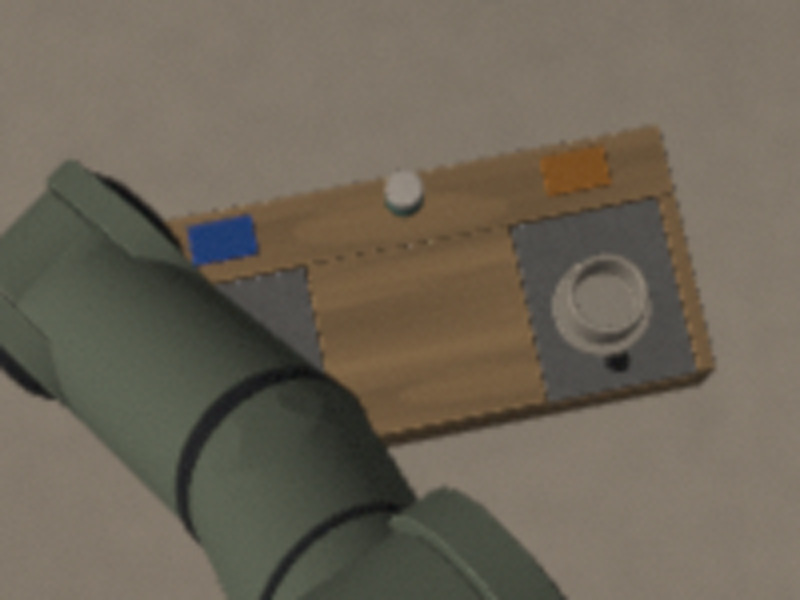

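Call:
move_arm:
  motion:
    - [[0,0,-40],[0,0,0]]
    - [[0,0,-75],[0,0,0]]
    - [[0,0,-84],[0,0,0]]
    - [[0,0,-84],[0,0,0]]
    - [[2,-10,-84],[0,0,0]]
    - [[5,-19,-84],[0,0,0]]
    - [[7,-27,-84],[0,0,0]]
    - [[8,-34,-84],[0,0,0]]
    - [[10,-41,-84],[0,0,0]]
    - [[12,-49,-84],[0,0,0]]
    - [[12,-49,-84],[0,0,0]]

```text
clock: 5.5
position: [0.4641, 0.1734, 0.1322]
tool_rot: [-3.141, 0.0, 1.802]
force: [-0.2, -0.6, -0.7]
grip_width: 0.0451
```

```bash
cat > look.py <<'E'
from c import *
import sys
k=sys.argv[1]
s=observe(); print({q:np.round(s[q],4).tolist() for q in("clock","position","tool_rot","force","grip_width")}, np.round(w2c(s["position"]),4))
f=grab_frame("scene"); b=(130,90,390,290); a=np.array(f["frame"])[b[1]:b[3],b[0]:b[2],::-1]
cv2.imwrite(f"pics/s{k}.png",cv2.resize(a,None,fx=3,fy=3,interpolation=cv2.INTER_CUBIC))
for r in outline_of("pot_blue","scene")[:3]: print(round(r["score"],2),np.round(r["pixel"]),r["pixels"].sum(),np.round(w2c(px2w(f,*r["pixel"],.122)),3))
E
python3 look.py 2
```

```text
{'clock': 5.5, 'position': [0.4641, 0.1734, 0.1322], 'tool_rot': [-3.1413, 0.0005, 1.8017], 'force': [-0.2072, -0.6316, -0.6717], 'grip_width': 0.0451} [-0.0377  0.1638  0.1322]
0.77 [304. 168.] 790 [-0.03   0.129  0.122]
```

View pics/s2.png

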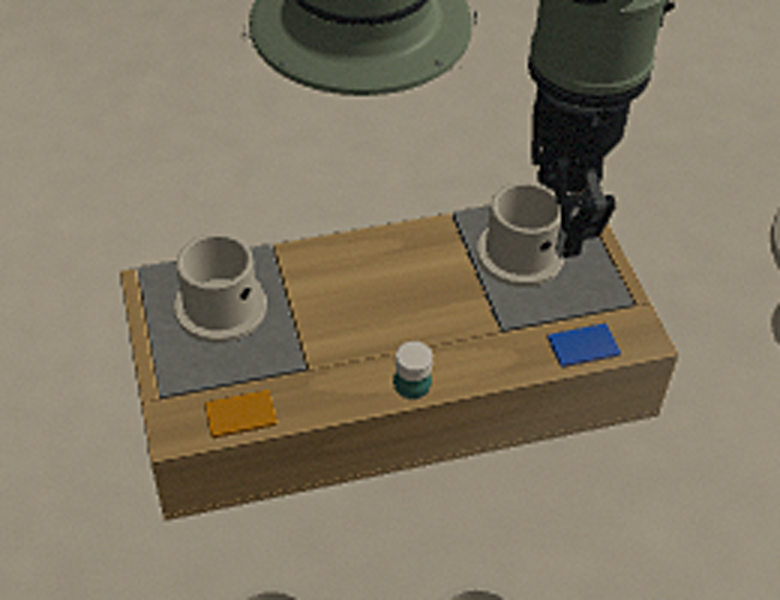

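The picture shows the pot upright at about (525, 235), with the two fingers cradling it. It has moved about 25 mm and the lid is still shut. I'll push on.

Call:
move_arm:
  motion:
    - [[1,-6,0],[0,0,0]]
    - [[4,-16,0],[0,0,0]]
    - [[6,-27,0],[0,0,0]]
    - [[9,-38,0],[0,0,0]]
    - [[12,-49,0],[0,0,0]]
    - [[14,-60,0],[0,0,0]]
    - [[17,-71,0],[0,0,0]]
    - [[19,-82,0],[0,0,0]]
    - [[22,-92,0],[0,0,0]]
    - [[24,-101,0],[0,0,0]]
    - [[26,-109,0],[0,0,0]]
    - [[27,-114,0],[0,0,0]]

```text
clock: 7.1
position: [0.4911, 0.0598, 0.1323]
tool_rot: [-3.142, 0.0, 1.802]
force: [-0.1, 0.9, 0.6]
grip_width: 0.0451
```

```bash
python3 look.py 3
```

```text
{'clock': 7.1, 'position': [0.4911, 0.0598, 0.1323], 'tool_rot': [-3.1415, 0.0, 1.8025], 'force': [-0.1079, 0.9313, 0.597], 'grip_width': 0.0451} [-0.0376  0.047   0.1323]
0.91 [260. 175.] 722 [-0.031  0.008  0.122]
```

View pics/s3.png

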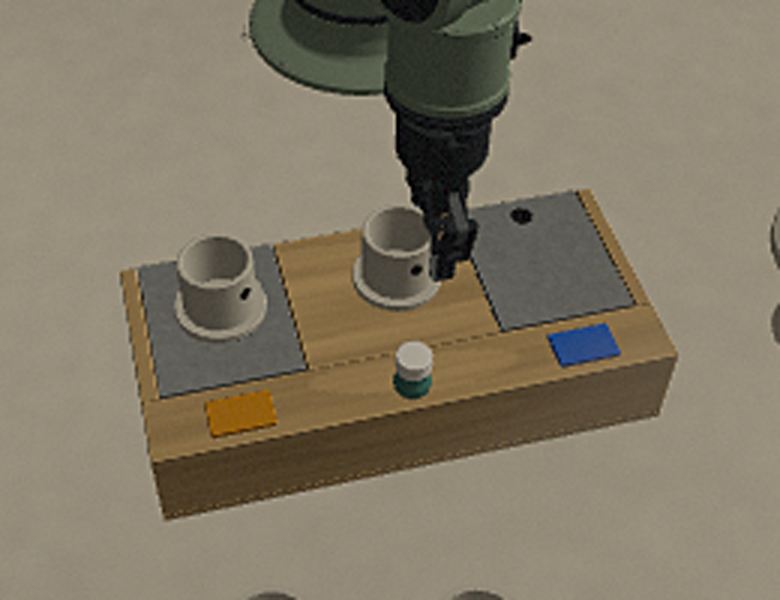

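Call:
move_arm:
  motion:
    - [[-4,15,0],[0,0,0]]
    - [[-9,40,0],[0,0,0]]
    - [[-9,40,0],[0,0,0]]
    - [[-9,40,40],[0,0,0]]
    - [[-30,60,60],[0,0,0]]
    - [[-68,87,60],[0,0,0]]
    - [[-68,87,40],[0,0,0]]
    - [[-68,87,20],[0,0,0]]
    - [[-68,87,20],[0,0,0]]
    - [[-68,87,20],[0,0,0]]
  jaw: 0

```text
clock: 8.45
position: [0.4231, 0.1476, 0.1528]
tool_rot: [3.141, -0.0, 1.803]
force: [-0.0, 0.3, 0.1]
grip_width: 0.0001
```

```bash
python3 look.py 4
python3 - <<'E'
from c import *
from scipy.spatial.transform import Rotation as Ro
f=grab_frame("scene"); s=observe(); w=px2w(f,303.2,161.5,.091); print("dot",np.round(w,4),np.round(w2c(w),4))
R=Ro.from_euler("xyz",s["tool_rot"]).as_matrix()
for t in(.025,.032): print(t,np.round((np.array(w2px(f,s["position"]+R@[0,0,t]))-(130,90))*3))
E
```

```text
{'clock': 8.45, 'position': [0.4231, 0.1476, 0.1528], 'tool_rot': [3.1413, -0.0001, 1.803], 'force': [-0.0213, 0.3178, 0.1353], 'grip_width': 0.0001} [-0.0836  0.1481  0.1528]
0.79 [262. 176.] 841 [-0.027  0.013  0.122]
dot [0.4255 0.147  0.091 ] [-0.0814  0.147   0.091 ]
0.025 [524. 184.]
0.032 [523. 190.]
```

View pics/s4.png

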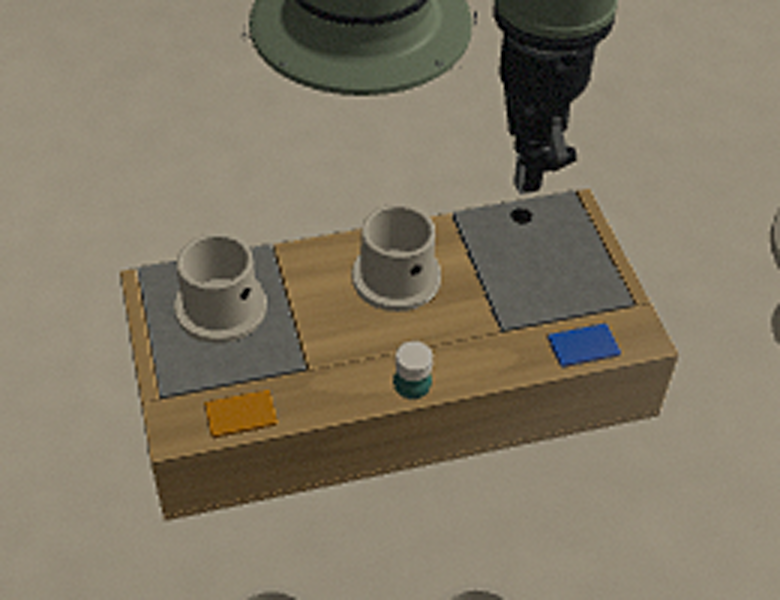

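Call:
move_arm:
  motion:
    - [[1,0,-15],[0,0,0]]
    - [[1,0,-26],[0,0,0]]
    - [[1,0,-29],[0,0,0]]
    - [[1,0,-31],[0,0,0]]
    - [[1,0,-31],[0,0,0]]

```text
clock: 9.22
position: [0.424, 0.1473, 0.1213]
tool_rot: [-3.142, -0.0, 1.803]
force: [-0.3, 0.5, -0.1]
grip_width: -0.0
```

Call:
move_arm:
  motion:
    - [[0,0,-1],[0,0,0]]
    - [[0,0,-2],[0,0,0]]
    - [[0,0,-3],[0,0,0]]
    - [[0,0,-3],[0,0,0]]

```text
clock: 9.72
position: [0.4239, 0.1472, 0.1182]
tool_rot: [-3.141, 0.0, 1.803]
force: [-0.4, 0.2, 0.2]
grip_width: 0.0002
```

Call:
move_arm:
  motion:
    - [[0,0,-1],[0,0,0]]
    - [[0,0,-2],[0,0,0]]
    - [[0,0,-2],[0,0,0]]

```text
clock: 10.1
position: [0.424, 0.1473, 0.1163]
tool_rot: [-3.142, 0.0, 1.803]
force: [0.0, -1.0, -0.1]
grip_width: -0.0001
```

Call:
move_arm:
  motion:
    - [[0,0,-1],[0,0,0]]
    - [[0,0,-2],[0,0,0]]
    - [[0,0,-2],[0,0,0]]

```text
clock: 10.48
position: [0.4239, 0.1473, 0.1143]
tool_rot: [-3.142, 0.0, 1.803]
force: [-1.5, -1.0, 7.2]
grip_width: 0.0001
```

Call:
move_arm:
  motion:
    - [[0,0,-1],[0,0,0]]
    - [[0,0,-2],[0,0,0]]
    - [[0,0,-3],[0,0,0]]
    - [[0,0,-3],[0,0,0]]

```text
clock: 10.98
position: [0.4238, 0.1472, 0.1113]
tool_rot: [-3.141, 0.0, 1.803]
force: [-3.7, -0.4, 6.9]
grip_width: 0.0006
```

Call:
move_arm:
  motion:
    - [[0,0,-1],[0,0,0]]
    - [[0,0,-2],[0,0,0]]
    - [[0,0,-3],[0,0,0]]
    - [[0,0,-3],[0,0,0]]

```text
clock: 11.48
position: [0.4237, 0.1472, 0.1083]
tool_rot: [-3.141, 0.0, 1.803]
force: [-3.7, -0.7, 6.6]
grip_width: -0.0001
```

Call:
move_arm:
  motion:
    - [[0,0,4],[0,0,0]]
    - [[0,0,10],[0,0,0]]
    - [[0,0,20],[0,0,0]]
    - [[0,0,35],[0,0,0]]
    - [[0,0,55],[0,0,0]]
    - [[0,0,80],[0,0,0]]
    - [[0,0,110],[0,0,0]]
    - [[0,0,140],[0,0,0]]
    - [[0,0,140],[0,0,0]]

```text
clock: 12.6
position: [0.4246, 0.1475, 0.2507]
tool_rot: [3.138, -0.0, 1.802]
force: [0.1, -0.1, 0.5]
grip_width: 0.0002
```

```bash
python3 look.py 5
```

```text
{'clock': 12.6, 'position': [0.4246, 0.1475, 0.2507], 'tool_rot': [3.138, -0.0, 1.8025], 'force': [0.072, -0.1346, 0.4848], 'grip_width': 0.0002} [-0.0821  0.1477  0.2507]
0.64 [262. 178.] 853 [-0.022  0.011  0.122]
```

View pics/s5.png

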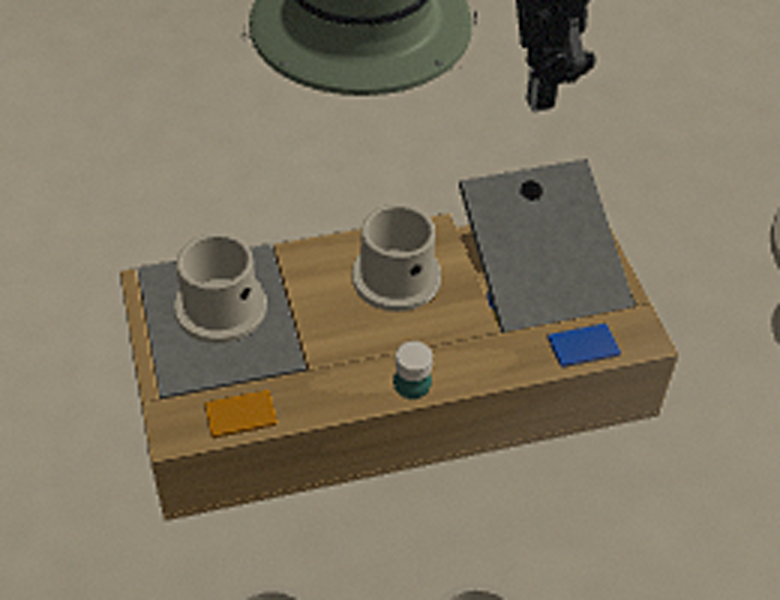

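The blue lid is ajar, with its front edge at about (460–588, 160–183). The pot stands on the deck at about (397, 255), and the right lid and its pot look unchanged. I'll let things settle and measure the lid.

Call:
move_arm:
  motion:
    - [[0,0,10],[0,0,0]]
    - [[0,0,10],[0,0,0]]
    - [[0,0,10],[0,0,0]]
    - [[0,0,10],[0,0,0]]
    - [[0,0,10],[0,0,0]]
    - [[0,0,10],[0,0,0]]

```text
clock: 13.45
position: [0.4239, 0.1472, 0.2582]
tool_rot: [-3.141, -0.0, 1.803]
force: [-0.1, -0.1, -0.2]
grip_width: -0.0
```

```bash
python3 look.py 6
python3 - <<'E'
from c import *
a=cv2.imread("pics/s5.png").astype(int); b=cv2.imread("pics/s6.png").astype(int); print("diff below hand",np.abs(a-b)[120:].max())
f=grab_frame("scene")
for th in(0,.28,.36):
    print(th,[np.round((np.array(w2px(f,c2w((.044-.148*np.cos(th),y,.091+.148*np.sin(th)))))-(130,90))*3) for y in(.087,.21)])
E
```

```text
{'clock': 13.45, 'position': [0.4239, 0.1472, 0.2582], 'tool_rot': [-3.1414, -0.0, 1.8028], 'force': [-0.0921, -0.1247, -0.2129], 'grip_width': -0.0} [-0.0828  0.1476  0.2582]
0.68 [262. 177.] 826 [-0.025  0.01   0.122]
0.62 [210. 229.] 222 [ 0.105 -0.148  0.122]
diff below hand 23
0 [array([451., 209.]), array([574., 187.])]
0.28 [array([456., 181.]), array([583., 159.])]
0.36 [array([458., 175.]), array([586., 153.])]
```

Run:
```python
from c import *
f=grab_frame("scene")
from scipy import ndimage
C={}
for k in("4","6"):
    g=cv2.imread(f"pics/s{k}.png").max(2); w=g[175 if k=="6" else 200:230,505:550]; oy=175 if k=="6" else 200
    m=w<50; ys,xs=np.nonzero(m); C[k]=np.array([xs.mean()+505,ys.mean()+oy]); print(k,C[k],m.sum())
print("obs",C["6"]-C["4"])
L=.127
pr=lambda th:(np.array(w2px(f,c2w((.044-L*np.cos(th),.1485,.091+L*np.sin(th))))))*3
for th in(.25,.28,.32,.36,.4): print(th,np.round(pr(th)-pr(0),1))
```

```text
4 [521.00414938 215.72614108] 241
6 [530.875   190.10625] 320
obs [  9.87085062 -25.61989108]
0.25 [  5.1 -21.3]
0.28 [  5.9 -23.5]
0.32 [  7.  -26.3]
0.36 [  8.2 -28.8]
0.4 [  9.5 -31.2]
```

View pics/s6.png

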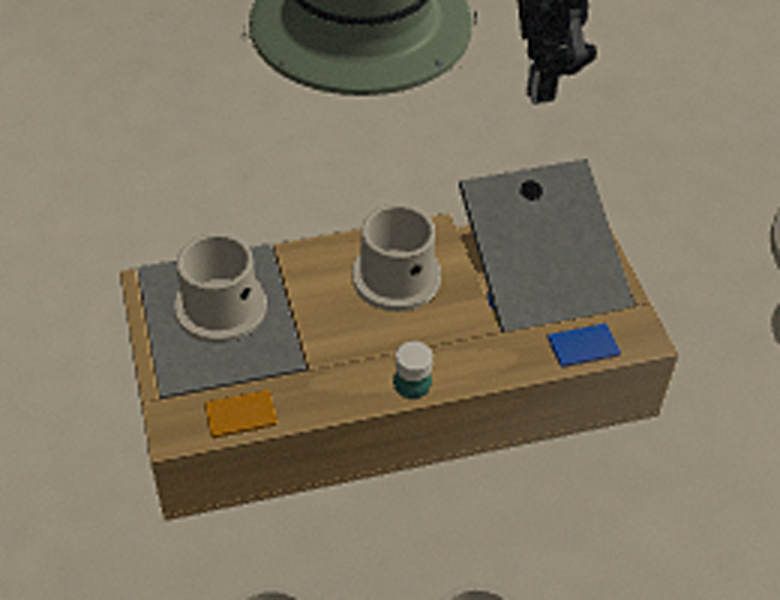

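```bash
python3 -c "
from workcell import job_done; print(job_done())"
```

```text
the job is handed in; nothing more can be done
None
```

I slid the pot off the blue (left) lid onto the middle deck and opened that lid with its push-to-open catch. The job was handed in at about 13.5 s on the robot's clock, and no verdict is reported.

- **Pot:** I pushed it with the two part-open fingers cradling its body, without gripping it. It stands upright with its centre at about y = +0.01 m in the cabinet frame. The limit is ±0.046 m.
- **Blue lid:** I pressed the black dot in by about 7 mm, with about 7 N on the finger, then lifted the hand straight up. The lid sprang ajar, and two pictures about a second apart showed no movement.
- **Everything else:** In the last picture the ochre lid, the pot on it and the jar looked unchanged, and the hand was clear. I did not re-measure the wheel, bottle or brush after the move, but the hand never went near them.

**Disagreements:** the lid angle is the least certain check. The dot's vertical shift gives about 0.31 rad and its sideways shift about 0.4 rad. The lid's front corners gave an estimate between 0.28 and 0.36 rad. All are at or above the required 0.28 rad and in line with the expected 0.36 rad. The two cameras' cabinet positions differed by about 3 mm.

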